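# Load the tile carrier under the label press and start it

### The job

Push the tile carrier steadily along the press bed with your fingertips, under the low upper platen and between the guide rails, until it is fully home against the back stop; never lift or tip it, and let neither the carrier nor the robot touch the platen. Once it is home, press the green start button on the control box right down and let it go. Leave the other things on the table where they are.

Things in the scene. Friction and masses are not known exactly. Their poses are not given: they have to be found in the camera images.
- carrier: loose varnished dark board (slides easily) 160 (x) x 120 (y) x 12 mm, white tile 100 x 100 mm standing 4 mm proud (x -28 to +72 mm), orange stripe on the bare rear end; 0.22 to 0.45 kg. Origin: centre of the underside; x points to the leading (tile) end. Starts flat on the bed before the platen, up to 25 mm off the middle and 0.2 rad askew; its rear may overhang the bed's front edge, where a push down tips it
- press: fixed blue press, open towards the robot. Origin on the table; the home carrier's origin is at (0, 0, 30 mm) in this frame, axes parallel. x = direction of pushing in, z up. Bed top 30 mm above the table, x -225 to +125, y -120 to +120 mm. Column on the +y side at (75, 155) mm, 253 mm high; from it a 40 mm wide arm runs to above the platen, 164 to 200 mm above the table
- back_stop (a point): middle of the aluminium back stop's face, at its foot on the bed: press frame (80, 0, 30) mm; the stop is 128 mm wide and 12 mm high. The home carrier's leading edge lies against it, its rear edge is then 55 mm in front of the platen
- rails_mouth (a point): mid-point between the two aluminium guide rails where their straight part begins: press frame (-20, 0, 30) mm. Rails 10 mm high, 128 mm apart inside (4 mm play each side of the carrier), straight to x = +75 mm; towards the robot they flare out by 18 degrees each to x = -55 mm, about 150 mm apart there
- platen: fixed blue and steel upper platen of the press, same origin and axes as the press: x from -25 to +65 mm, y from -95 to +95 mm, underside 52 mm above the table (22 mm above the bed, so 6 mm over the tile), top 87 mm (bolted flange to 95 mm, bolts to 100 mm) above the table
- panel: fixed white control box 100 (x) x 85 (y) x 55 mm high, to the right or the left of the press; origin at the centre of its underside on the table; a black dial, 10 mm high, stands on its top at (28, 18) mm
- start_button_top (a point): centre of the top of the round green start button, 30 mm across, on top of the control box; pressed straight down
- start_button (a joint): travel of the start button: 0 = up, 0.006 = fully down (m); springs back; about 4 N at full travel
- tile_stack: bystander: stack of white and blue tiles about 100 x 100 x 28 mm, on the side opposite to the control box; origin at the centre of the underside
- white_mug: bystander: white mug 82 mm across, 95 mm high; origin at the centre of the underside
- blue_mug: bystander: blue mug 82 mm across, 95 mm high; origin at the centre of the underside
- tape_roll: bystander: amber roll of tape 80 mm across, 19 mm high, lying near the robot; origin at the centre of the underside
- screwdriver: bystander: screwdriver lying near the robot; origin under its middle
- spray_can: bystander: blue can 54 mm across, 150 mm high; origin at the centre of the underside

How it is judged:
By the outcome, as a careful person would: the job done as asked, in the order asked, and still so for the second after the job is handed in, with the robot touching nothing.
It also fails if it takes over 72 s, if anything falls off the work surface, if the arm or the gripper's body presses on something with over 40 N, if the wrist force passes 120 N, or if a joint passes its speed limit or range.

### The arm

A 6-joint arm with a two-finger parallel gripper is mounted at the origin on the work surface. World frame = base frame: x ahead of the robot, y to its left, z up, the work surface at z = 0. Lengths are in m, angles in rad, forces in N, time in s.
With the tool pointing down it reaches from about 0.325 to 0.9 m from the base axis. Payload 6.1 kg.
Tool frame: the origin (TCP) lies midway between the tips of the shut fingers; the grasp point (between the pads) lies 19 mm behind it; z points along the fingers, x is the direction in which the jaws open and shut, and the axes are right-handed (so a half turn about z gives the same grasp; the last joint's range is limited). The gripper opens to 87 mm and grips with 3 to 60 N. Pads are 19 mm wide; open, the fingers measure 117 mm over their backs; the gripper's body (75 mm by 190 mm) begins 51 mm behind the grasp point.
Start: joints at [-1.317, 0.22, 1.526, -0, 1.395, -0.126], TCP at [0.232, -0.58, 0.223] pointing down, gripper open.
Joint ranges: [-2.98, 2.98], [-0.91, 2.08], [0.09, 2.57], [-1.24, 4.39], [0.2, 2.65], [-2.68, 2.68]. Speed limits (rad/s): [2.57, 2.57, 3.01, 3.14, 3.14, 3.14].

### API

Orientations are given as a unit quaternion [x, y, z, w].
In Python, from bench import telemetry, optics, order, spotter gives the robot as it stands.
- The arm moves only by the tool jog_arm, never from a script. Its argument "motion" is a list of rows, each an object with "fingers": the gripper's target within -1 to 1 (fully open at 1, half-way at 0, shut at -1); "xyz": the shift along the tool's x, y, z in m, a list of three; "delta_rot": the turn, a rotation vector about the tool's x, y, z in degrees, a list of three. A call has 1 to 12 rows; each row shifts and turns the commanded pose from where the row before left it, along the tool's axes as they then stand; what a row does not reach is not made up. A row lasts 1/8 s, in which the tool goes at most 62.5 mm and 10.7 degrees, less where a joint would pass 70% of its speed; a pose out of reach is approached as far as the arm can. A call with a gripper value outside its range is refused whole. The fingers move at their own pace and stop on an object; the grip force is fixed at half the most. Time passes only in rows, so rows that do not move let the fingers close. It gives the time, the measured TCP pose, the force and the opening at its end, in the units of the state.
- telemetry.state(): the state, without advancing time (a new reading comes with each control period).
- optics.snapshot(name): name is "side" or "top"; returns a dict with "image" (480x640x3 uint8, red, green, blue), "fx", "fy", "cx", "cy" (pixels), "k1" (the pictures are not rectified: a ray, as slopes to the right and down, at radius r is drawn at 1 + k1 r^2 times it, then the intrinsics apply), "T" (4x4, takes a point from camera to world coordinates). Camera axes: x right, y down, z forward; pixel columns grow to the right and rows downward; lengths in m; the calibration is good to about 2 mm. A picture is of the moment at which its call begins. There is no depth.
- order.hand_in(): hands the job in, once; it reports no verdict.
Trained networks look in a picture, given as the dict that the camera call returned (one of the last four; its "shot" number tells which), for a name from the list of things; names that differ only in an ending like _2 or _b are one class to them, and where a whole thing is asked for, a point or a joint stands for the part that bears it (a point fixed in the world has none). Each returns a list of dicts, best first, with "p" (0 to 1); they miss things now and then, are a little off and sometimes report something else, mostly with a low value. They report only what shows in the picture. A call takes as long as a camera call.
- spotter.search_frame(label, picture): "location" ([row, column] in pixels, amid what is visible of it).
The state is a dict: "time": time; "q": joint angles; "dq": joint speeds; "effort": joint torques, N m; "tcp_pos": TCP position; "eef_rot": TCP orientation; "ft_force": force on the tool from outside, world axes, zero at the start; "wrist_torque": the same for the moment, N m; "width": finger opening in m.
Only numpy, scipy, OpenCV 4.12 (cv2) and the standard library are available. Lean on these libraries where they do the work, as an engineer would, in place of code of your own. Each camera call takes 0.05 s, during which the arm holds its last target. There are 200 camera calls.

## Working session

There is one attempt and no reset: what is moved stays moved. The work goes in short steps, Python scripts to look and compute and a tool call to move; the robot and the scene stay as the last step left them, time stands still between calls to the robot, and variables do not carry over. Pictures are saved under pics/ and viewed, about 8 in all and at most 12, crops included, and the job is handed in when it is done.

Besides the shell and the picture viewer there is one more tool, called after "Request:" by a JSON object that holds its "op" and its "data". jog_arm: Moves the arm, as the interface text tells. Its arguments: {"type":"object","properties":{"motion":{"type":"array","items":{"type":"object","properties":{"fingers":{"type":"number"},"xyz":{"type":"array","items":{"type":"number"}},"delta_rot":{"type":"array","items":{"type":"number"}}}}}},"required":["motion"]}

```bash
mkdir -p pics
python3 - <<'E'
from bench import telemetry, optics, spotter
import cv2,pickle
print(telemetry.state())
for n in("top","side"):
    s=optics.snapshot(n); cv2.imwrite(f"pics/{n}0.png",s["image"][:,:,::-1]); pickle.dump(s,open(n+"0.pkl","wb"))
    print({k:v for k,v in s.items() if k!="image"})
    for l in ["carrier","press","back_stop","rails_mouth","platen","panel","start_button_top"]:
        print(l,[(d["location"],round(d["p"],2)) for d in spotter.search_frame(l,s)[:2]])
E
```

```text
{'time': 0.0, 'q': array([-1.31707461e+00,  2.21224644e-01,  1.52762286e+00, -1.51979054e-05,
        1.39473406e+00, -1.26127869e-01]), 'dq': array([ 0.00092284,  0.00072255, -0.00018437, -0.00039461,  0.00028628,
       -0.00053883]), 'effort': array([ 6.41238948e-04, -4.94600165e+01, -3.87383151e+01,  7.00992113e-02,
        5.68489137e-02, -1.91973522e-04]), 'tcp_pos': array([ 0.23155172, -0.57983633,  0.22143198]), 'eef_rot': array([ 8.27883419e-01, -5.60899328e-01, -7.51529732e-04, -6.51311088e-04]), 'ft_force': array([-0.19147961,  0.13667655, -0.90144481]), 'wrist_torque': array([-0.04431703, -0.02867711, -0.03774662]), 'width': 0.08700389086722861}
{'fx': 467.15386506211627, 'fy': 467.15386506211627, 'cx': 312.37943220720507, 'cy': 246.3442052621578, 'k1': -0.020356524848083226, 'T': array([[-0.0167254 , -0.99665299,  0.08001921,  0.48093529],
       [-0.99980552,  0.01750722,  0.00907868, -0.04136491],
       [-0.01044921, -0.0798518 , -0.99675198,  1.25692596],
       [ 0.        ,  0.        ,  0.        ,  1.        ]]), 'shot': 1}
carrier [([255.6, 288.4], 0.6), ([256.2
[... 207 characters left out ...]
.6, 431.8], 0.6)]
{'fx': 467.3704012603536, 'fy': 467.3704012603536, 'cx': 308.1013425550874, 'cy': 242.68661346870604, 'k1': -0.12086200563425935, 'T': array([[-0.78990589, -0.30256989,  0.53338555, -0.04283483],
       [-0.61278932,  0.42236216, -0.66790677,  0.73875492],
       [-0.02319339, -0.85443646, -0.51903796,  0.68245716],
       [ 0.        ,  0.        ,  0.        ,  1.        ]]), 'shot': 2}
carrier [([273.2, 293.7], 0.68), ([368.4, 239.4], 0.61)]
press [([256.2, 224.0], 0.56), ([185.9, 403.3], 0.45)]
back_stop [([253.5, 223.0], 0.89)]
rails_mouth [([253.7, 225.1], 0.94)]
platen [([243.6, 230.8], 0.77), ([255.2, 222.5], 0.24)]
panel []
start_button_top [([209.2, 391.8], 0.63)]
```

View pics/top0.png

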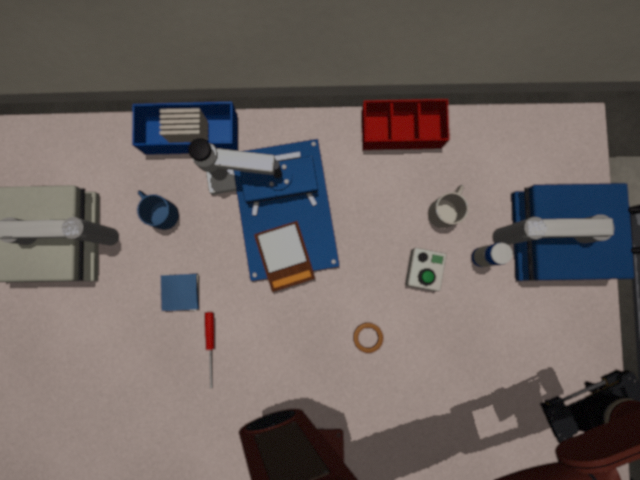

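View pics/side0.png

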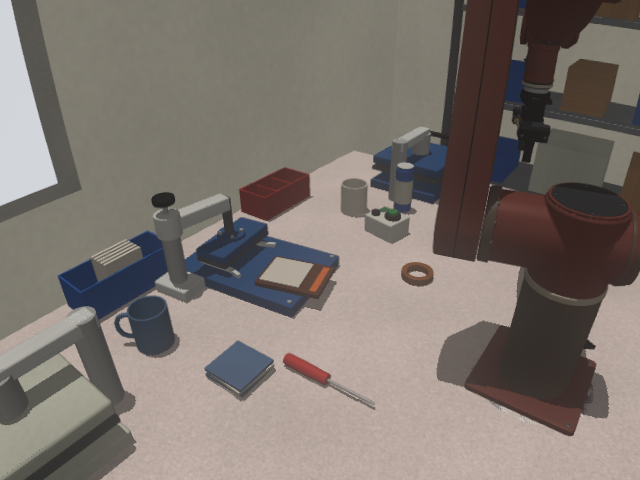

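Top view: press bed at about (237–338, 142–280), carrier at (286,257), panel at (427,270), button (428,276). Zooming in for accurate corners.

```bash
cat > h.py <<'E'
import numpy as np, cv2, pickle
def ray(s,px):  # px: (col,row)
    K=np.array([[s["fx"],0,s["cx"]],[0,s["fy"],s["cy"]],[0,0,1]])
    p=cv2.undistortPoints(np.array([[px]],float),K,np.array([s["k1"],0,0,0,0]))[0,0]
    return s["T"][:3,:3]@np.array([p[0],p[1],1])
def onz(s,px,z):
    d=ray(s,px); c=s["T"][:3,3]; return c+d*(z-c[2])/d[2]
def proj(s,P):
    P=np.atleast_2d(P); Ti=np.linalg.inv(s["T"])
    K=np.array([[s["fx"],0,s["cx"]],[0,s["fy"],s["cy"]],[0,0,1]])
    return cv2.projectPoints(P.astype(float),cv2.Rodrigues(Ti[:3,:3])[0],Ti[:3,3],K,np.array([s["k1"],0,0,0,0]))[0][:,0]
def crop(s,c0,r0,w,h,f,name):
    im=s["image"][r0:r0+h,c0:c0+w,::-1]
    im=cv2.resize(im,None,fx=f,fy=f,interpolation=cv2.INTER_CUBIC)
    cv2.imwrite(name,cv2.convertScaleAbs(im,alpha=1.4,beta=15))
E
python3 - <<'E'
from h import *
s=pickle.load(open("top0.pkl","rb"))
crop(s,220,130,130,170,3.5,"pics/a.png")
import cv2
a=cv2.imread("pics/a.png")
crop(s,400,240,50,60,9,"pics/b.png"); b=cv2.imread("pics/b.png")
im=np.zeros((600,a.shape[1],3),np.uint8); 
m=np.zeros((600,800,3),np.uint8); m[:a.shape[0],:a.shape[1]]=a; bb=cv2.resize(b,(340,408)); m[:408,457:797]=bb
cv2.imwrite("pics/ab.png",m); print(a.shape)
E
```

```text
(595, 455, 3)
```

View pics/ab.png

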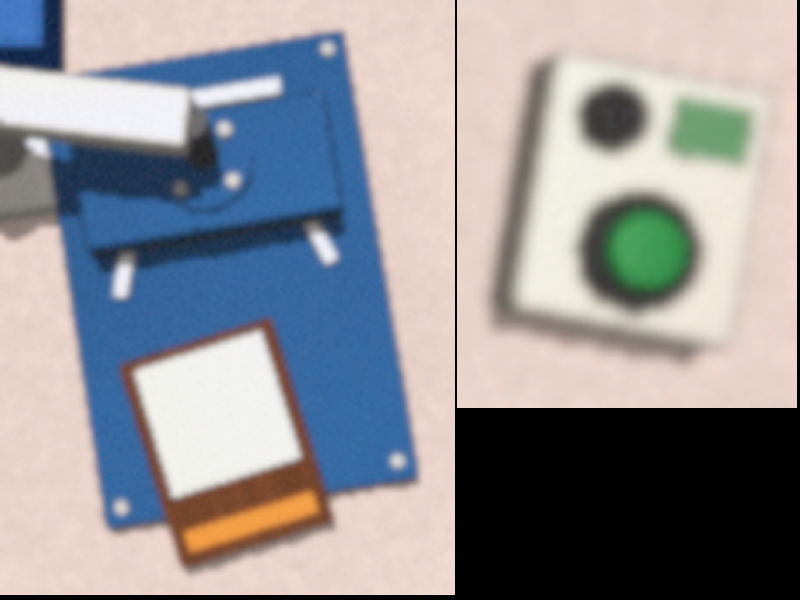

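Crop shows bed corners (108,530), (418,480), (343,32); carrier corners (122,367), (268,320), (332,523), (188,567); button top at about (648,250) of the composite. Fit poses and overlay for check.

```bash
cat > fit.py <<'E'
from h import *
from scipy.optimize import least_squares
t=pickle.load(open("top0.pkl","rb")); sd=pickle.load(open("side0.pkl","rb"))
def pose(p,P): c,s=np.cos(p[2]),np.sin(p[2]); P=np.array(P,float); return np.c_[p[0]+c*P[:,0]-s*P[:,1],p[1]+s*P[:,0]+c*P[:,1],P[:,2]]
def fit(px,P,x0):
    r=least_squares(lambda p:(proj(t,pose(p,P))-px).ravel(),x0); print(np.round(r.x,4),"res",np.round(r.fun,2)); return r.x
cp=lambda a:np.array([[220+(x+.5)/3.5-.5,130+(y+.5)/3.5-.5] for x,y in a])
bed=[(-.225,.12,.03),(-.225,-.12,.03),(.125,-.12,.03)]
press=fit(cp([(108,530),(418,480),(343,32)]),bed,[.6,.1,.1])
car=fit(cp([(122,367),(268,320),(332,523),(188,567)]),[(.08,.06,.042),(.08,-.06,.042),(-.08,-.06,.042),(-.08,.06,.042)],[.5,.1,.2])
E
cat > m1.py <<'E'
from fit import *
c,s=np.cos(press[2]),np.sin(press[2]); R=np.array([[c,-s],[s,c]])
print("car in press",R.T@(car[:2]-press[:2]),car[2]-press[2])
# panel composite scale 340/50=6.8
pb=lambda x,y:(400+(x-457+.5)/6.8-.5,240+(y+.5)/6.8-.5)
tp=[onz(t,pb(*q),.055) for q in[(552,55),(770,95),(728,345),(512,310)]]; print("panel",np.round(tp,4))
# button triangulate
L=[(t,pb(648,250)),(sd,(392.5,214))]
A=[];b=[]
for S,p in L:
    d=ray(S,p);d/=np.linalg.norm(d);M=np.eye(3)-np.outer(d,d);A.append(M);b.append(M@S["T"][:3,3])
X=np.linalg.lstsq(np.vstack(A),np.hstack(b),rcond=None)[0];print("button",X,[proj(S,X)-p for S,p in L], onz(t,pb(648,250),.065))
f=4
def box(S,im,p,x0,x1,y0,y1,z,col,org,f):
    q=pose(p,[(x0,y0,z),(x1,y0,z),(x1,y1,z),(x0,y1,z)]); q=(proj(S,q)-org+.5)*f
    cv2.polylines(im,[np.round(q).astype(int)],True,col,1)
out=[]
for S,org,wh,f in((t,(215,130),(135,160),3.6),(sd,(150,180),(200,150),2.0)):
    (a,b),(w,h)=org,wh
    im=cv2.resize(S["image"][b:b+h,a:a+w,::-1],None,fx=f,fy=f,interpolation=cv2.INTER_CUBIC);im=cv2.convertScaleAbs(im,alpha=1.3)
    o=np.array(org)
    box(S,im,press,-.225,.125,-.12,.12,.03,(0,255,255),o,f)
    box(S,im,press,-.025,.065,-.095,.095,.087,(255,255,0),o,f)
    box(S,im,press,-.02,.075,-.064,.064,.04,(0,255,0),o,f)
    box(S,im,car,-.08,.08,-.06,.06,.042,(0,0,255),o,f)
    out.append(im)
m=np.zeros((580,800,3),np.uint8);x=0
for i in out:
    h,w=i.shape[:2]; w=min(w,800-x); h=min(h,580); m[:h,x:x+w]=i[:h,:w];x+=w
cv2.imwrite("pics/ov.png",m)
E
python3 m1.py
```

```text
[0.7295 0.0505 0.1473] res [-0.94  0.62  0.71 -0.06  0.23 -0.6 ]
[0.5534 0.0425 0.2951] res [-0.94 -0.09  0.97 -0.68  1.44 -0.47 -1.47  1.2 ]
car in press [-0.17530849  0.01793638] 0.1478280944116572
panel [[ 0.5694 -0.2911  0.055 ]
 [ 0.5528 -0.3731  0.055 ]
 [ 0.4589 -0.3536  0.055 ]
 [ 0.4734 -0.2728  0.055 ]]
button [ 0.49547607 -0.32276642  0.0622448 ] [array([[-0.12534324, -0.19201157]]), array([[ 0.20461716, -0.01038795]])] [ 0.49494964 -0.32241877  0.065     ]
```

View pics/ov.png

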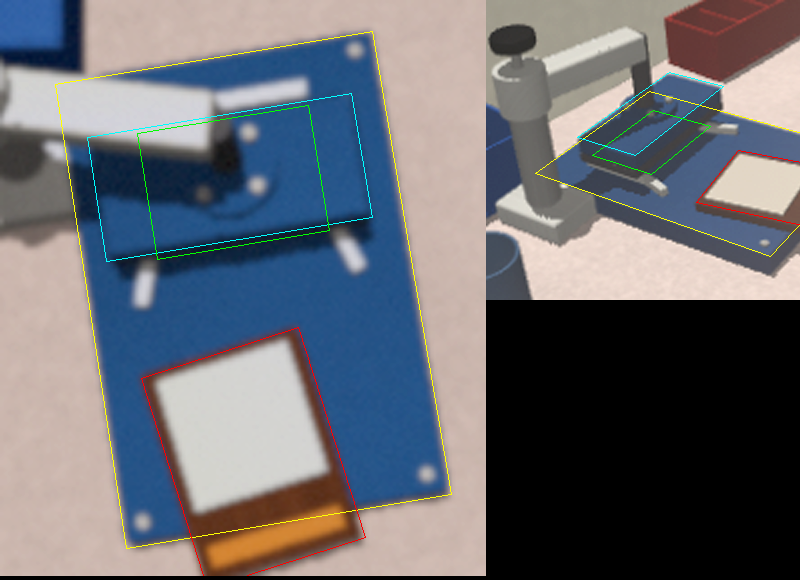

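The overlay fits to about 1–2 px; I'll refine with subpixel edges, then move.

```bash
cat > refine.py <<'E'
from fit import *
def refine(S,p,edges,n=25,w=3.5,it=4):
    g=cv2.GaussianBlur(S["image"].astype(np.float32),(0,0),.7)
    for _ in range(it):
        P=[];N=[];off=[]
        for a,b in edges:
            Q=np.array(a)+np.linspace(.06,.94,n)[:,None]*(np.array(b)-np.array(a)); q=proj(S,pose(p,Q))
            d=q[-1]-q[0]; d/=np.linalg.norm(d); nv=np.array([-d[1],d[0]]); k=np.arange(-w,w+.01,.1)
            xy=(q[:,None]+k[None,:,None]*nv).astype(np.float32)
            pr=cv2.remap(g,xy[...,0],xy[...,1],cv2.INTER_CUBIC); gr=np.abs(np.gradient(pr,axis=1)).sum(2)
            o=k[gr.argmax(1)]; ok=(abs(o-np.median(o))<.7); P+=list(Q[ok]);N+=[nv]*ok.sum();off+=list((q+o[:,None]*nv)[ok])
        P,N,off=map(np.array,(P,N,off))
        r=least_squares(lambda x:((proj(S,pose(x,P))-off)*N).sum(1),p,loss="soft_l1",f_scale=.3); p=r.x
    print(np.round(p,4),"rms",np.sqrt(np.mean(((proj(S,pose(p,P))-off)*N).sum(1)**2)),len(P)); return p
BED=[((-.225,.12,.03),(-.225,.07,.03)),((-.225,-.06,.03),(-.225,-.12,.03)),((-.225,-.12,.03),(.125,-.12,.03)),((.125,-.12,.03),(.125,.05,.03)),((-.225,.12,.03),(-.06,.12,.03))]
z=.042
CAR=[((.08,.06,z),(.08,-.06,z)),((.08,-.06,z),(-.08,-.06,z)),((-.08,-.06,z),(-.08,.06,z)),((-.08,.06,z),(.08,.06,z))]
T=.046;TILE=[((.072,.05,T),(.072,-.05,T)),((.072,-.05,T),(-.028,-.05,T)),((-.028,-.05,T),(-.028,.05,T)),((-.028,.05,T),(.072,.05,T))]
def inpress(press,car):
    c,s=np.cos(press[2]),np.sin(press[2]); d=np.array(car[:2])-press[:2]
    return np.array([c*d[0]+s*d[1],-s*d[0]+c*d[1],car[2]-press[2]])
E
cat > m2.py <<'E'
from refine import *
pr=refine(t,press,BED); c1=refine(t,car,CAR); c2=refine(t,car,TILE); c3=refine(sd,c2,TILE); p3=refine(sd,pr,[((-.225,.12,.03),(-.225,-.12,.03))and((-.225,.12,.03),(-.225,.06,.03)),((-.225,.12,.03),(.0,.12,.03)),((-.225,-.12,.03),(0,-.12,.03))])
for c in(c1,c2): print(inpress(pr,c))
print(inpress(p3,c3))
E
python3 m2.py
```

```text
[0.7295 0.0505 0.1473] res [-0.94  0.62  0.71 -0.06  0.23 -0.6 ]
[0.5534 0.0425 0.2951] res [-0.94 -0.09  0.97 -0.68  1.44 -0.47 -1.47  1.2 ]
[0.728  0.0504 0.1523] rms 0.46527243740227203 118
[0.5493 0.0414 0.2799] rms 1.2386434973085305 83
[0.5547 0.0436 0.2886] rms 0.4966806583079392 99
[0.5529 0.0463 0.2937] rms 0.2747921221183871 100
[0.7303 0.0531 0.1464] rms 0.3296750048190434 65
[-0.17802973  0.01818274  0.12760564]
[-0.17235956  0.01954975  0.13630315]
[-0.17656181  0.01918068  0.14731895]
```

```bash
cat > go.py <<'E'
import numpy as np
from scipy.spatial.transform import Rotation as R
from bench import telemetry
PR=np.array([.729,.051,.149])
def w(x,y): c,s=np.cos(PR[2]),np.sin(PR[2]); return np.array([PR[0]+c*x-s*y,PR[1]+s*x+c*y])
def inv(p): c,s=np.cos(PR[2]),np.sin(PR[2]); d=np.array(p[:2])-PR[:2]; return np.array([c*d[0]+s*d[1],-s*d[0]+c*d[1]])
def rep(xyz,yaw):
    """turn first (tool down, jaw axis at yaw), then the shift in the turned tool axes"""
    s=telemetry.state(); r=R.from_quat(s["eef_rot"]); T=R.from_matrix(np.c_[[np.cos(yaw),np.sin(yaw),0],[np.sin(yaw),-np.cos(yaw),0],[0,0,-1]])
    print("t",round(s["time"],2),"tcp",np.round(s["tcp_pos"],4),"press",np.round(inv(s["tcp_pos"]),4),"F",np.round(s["ft_force"],1),"w",round(s["width"],4))
    print("rot deg",np.round((r.inv()*T).as_rotvec(degrees=True),2),"then xyz mm",np.round(1e3*T.inv().apply(np.array(xyz)-s["tcp_pos"]),1))
E
python3 -c "
from go import *
p=w(-.1755,.118);print(p);rep([*p,.22],.149)"
```

```text
[0.53792752 0.14163971]
t 0.8 tcp [ 0.2317 -0.5805  0.2226] press [-0.5855 -0.5506] F [-0.2 -0.3  0.2] w 0.0873
rot deg [  0.    -0.   -76.78] then xyz mm [ 410.  -668.6    2.6]
```

Request:
{"op": "jog_arm", "data": {"motion": [{"delta_rot": [0,0,-9.6]},{"delta_rot": [0,0,-9.6]},{"delta_rot": [0,0,-9.6]},{"delta_rot": [0,0,-9.6]},{"delta_rot": [0,0,-9.6]},{"delta_rot": [0,0,-9.6]},{"delta_rot": [0,0,-9.6]},{"delta_rot": [0,0,-9.6]},{"xyz": [0,0,0]}]}}

```text
invalid input
```

Request:
{"op": "jog_arm", "data": {"motion": [{"xyz": [0.0205,-0.0334,0]},{"xyz": [0.0205,-0.0334,0]},{"xyz": [0.0205,-0.0334,0]},{"xyz": [0.0205,-0.0334,0]},{"xyz": [0.0205,-0.0334,0]},{"xyz": [0.0205,-0.0334,0]},{"xyz": [0.0205,-0.0334,0]},{"xyz": [0.0205,-0.0334,0]},{"xyz": [0.0205,-0.0334,0]},{"xyz": [0.0205,-0.0334,0]},{"xyz": [0.0205,-0.0334,0]},{"xyz": [0.0205,-0.0334,0]}]}}

```text
invalid input
```

Request:
{"op": "jog_arm", "data": {"motion": [{"xyz": [0.0205,-0.0334,0]},{"xyz": [0.0205,-0.0334,0]},{"xyz": [0.0205,-0.0334,0]},{"xyz": [0.0205,-0.0334,0]},{"xyz": [0.0205,-0.0334,0]},{"xyz": [0.0205,-0.0334,0]},{"xyz": [0.0205,-0.0334,0]},{"xyz": [0.0205,-0.0334,0]},{"xyz": [0,0,0]},{"xyz": [0,0,0]}]}}

```text
invalid input
```

```bash
python3 -c "
from go import *
p=w(-.1755,.118);rep([*p,.036],.149)"
```

```text
t 0.8 tcp [ 0.2317 -0.5805  0.2226] press [-0.5855 -0.5506] F [-0.2 -0.3  0.2] w 0.0873
rot deg [  0.    -0.   -76.78] then xyz mm [ 410.  -668.6  186.6]
```

Request:
{"op": "jog_arm", "data": {"motion": [{"fingers": 1,"xyz": [0,0,0],"delta_rot": [0,0,-9.6]},{"fingers": 1,"xyz": [0,0,0],"delta_rot": [0,0,-9.6]},{"fingers": 1,"xyz": [0,0,0],"delta_rot": [0,0,-9.6]},{"fingers": 1,"xyz": [0,0,0],"delta_rot": [0,0,-9.6]},{"fingers": 1,"xyz": [0,0,0],"delta_rot": [0,0,-9.6]},{"fingers": 1,"xyz": [0,0,0],"delta_rot": [0,0,-9.6]},{"fingers": 1,"xyz": [0,0,0],"delta_rot": [0,0,-9.6]},{"fingers": 1,"xyz": [0,0,0],"delta_rot": [0,0,-9.6]},{"fingers": 1,"xyz": [0,0,0],"delta_rot": [0,0,0]}]}}

```text
time: 1.92
tcp_pos: [0.2317, -0.5805, 0.2226]
eef_rot: [0.997, 0.074, 0.0, 0.0]
ft_force: [-0.6, -0.4, -0.1]
width: 0.087
```

```bash
python3 -c "
from go import *
p=w(-.1755,.118);rep([*p,.22],.149)"
```

```text
t 1.93 tcp [ 0.2317 -0.5805  0.2226] press [-0.5855 -0.5506] F [-0.6 -0.4 -0.1] w 0.087
rot deg [ 0.   -0.   -0.06] then xyz mm [ 410.  -668.6    2.6]
```

Request:
{"op": "jog_arm", "data": {"motion": [{"fingers": 1,"xyz": [0.0205,-0.0334,0],"delta_rot": [0,0,0]},{"fingers": 1,"xyz": [0.0205,-0.0334,0],"delta_rot": [0,0,0]},{"fingers": 1,"xyz": [0.0205,-0.0334,0],"delta_rot": [0,0,0]},{"fingers": 1,"xyz": [0.0205,-0.0334,0],"delta_rot": [0,0,0]},{"fingers": 1,"xyz": [0.0205,-0.0334,0],"delta_rot": [0,0,0]},{"fingers": 1,"xyz": [0.0205,-0.0334,0],"delta_rot": [0,0,0]},{"fingers": 1,"xyz": [0.0205,-0.0334,0],"delta_rot": [0,0,0]},{"fingers": 1,"xyz": [0.0205,-0.0334,0],"delta_rot": [0,0,0]},{"fingers": 1,"xyz": [0.0205,-0.0334,0],"delta_rot": [0,0,0]},{"fingers": 1,"xyz": [0.0205,-0.0334,0],"delta_rot": [0,0,0]},{"fingers": 1,"xyz": [0.0205,-0.0334,0],"delta_rot": [0,0,0]},{"fingers": 1,"xyz": [0.0205,-0.0334,0],"delta_rot": [0,0,0]}]}}

```text
time: 3.42
tcp_pos: [0.4158, -0.1463, 0.2229]
eef_rot: [0.997, 0.073, 0.0, 0.0]
ft_force: [0.1, -0.3, 0.2]
width: 0.0874
```

Request:
{"op": "jog_arm", "data": {"motion": [{"fingers": 1,"xyz": [0.0205,-0.0334,0],"delta_rot": [0,0,0]},{"fingers": 1,"xyz": [0.0205,-0.0334,0],"delta_rot": [0,0,0]},{"fingers": 1,"xyz": [0.0205,-0.0334,0],"delta_rot": [0,0,0]},{"fingers": 1,"xyz": [0.0205,-0.0334,0],"delta_rot": [0,0,0]},{"fingers": 1,"xyz": [0.0205,-0.0334,0],"delta_rot": [0,0,0]},{"fingers": 1,"xyz": [0.0205,-0.0334,0],"delta_rot": [0,0,0]},{"fingers": 1,"xyz": [0.0205,-0.0334,0],"delta_rot": [0,0,0]},{"fingers": 1,"xyz": [0.0205,-0.0334,0],"delta_rot": [0,0,0]},{"fingers": 1,"xyz": [0,0,0],"delta_rot": [0,0,0]},{"fingers": 1,"xyz": [0,0,0],"delta_rot": [0,0,0]}]}}

```text
time: 4.68
tcp_pos: [0.5374, 0.1408, 0.2223]
eef_rot: [0.997, 0.074, -0.0, 0.0]
ft_force: [0.6, -0.7, -0.7]
width: 0.087
```

```bash
python3 -c "
from go import *
p=w(-.1755,.118);rep([*p,.036],.149)"
```

```text
t 4.67 tcp [0.5374 0.1408 0.2223] press [-0.1762  0.1172] F [ 0.6 -0.7 -0.7] w 0.087
rot deg [ 0.03  0.04 -0.06] then xyz mm [  0.7  -0.8 186.3]
```

Request:
{"op": "jog_arm", "data": {"motion": [{"fingers": 1,"xyz": [0,0,0.025],"delta_rot": [0,0,0]},{"fingers": 1,"xyz": [0,0,0.03],"delta_rot": [0,0,0]},{"fingers": 1,"xyz": [0,0,0.03],"delta_rot": [0,0,0]},{"fingers": 1,"xyz": [0,0,0.03],"delta_rot": [0,0,0]},{"fingers": 1,"xyz": [0,0,0.03],"delta_rot": [0,0,0]},{"fingers": 1,"xyz": [0,0,0.02],"delta_rot": [0,0,0]},{"fingers": 1,"xyz": [0,0,0.01],"delta_rot": [0,0,0]},{"fingers": 1,"xyz": [0,0,0.005],"delta_rot": [0,0,0]},{"fingers": 1,"xyz": [0,0,0.004],"delta_rot": [0,0,0]},{"fingers": 1,"xyz": [0,0,0],"delta_rot": [0,0,0]},{"fingers": 1,"xyz": [0,0,0],"delta_rot": [0,0,0]}]}}

```text
time: 6.05
tcp_pos: [0.5381, 0.1412, 0.0391]
eef_rot: [0.997, 0.075, 0.001, -0.0]
ft_force: [0.0, 0.0, -0.5]
width: 0.0872
```

Run:
```python
from go import *
p=w(-.1755,.0695);rep([*p,.036],.149)
from bench import optics
import pickle,h
s=optics.snapshot("side"); pickle.dump(s,open("s1.pkl","wb")); h.crop(s,130,170,240,170,3,"pics/s1.png")
```

```text
t 6.05 tcp [0.5381 0.1412 0.0391] press [-0.1754  0.1176] F [ 0.   0.  -0.5] w 0.0872
rot deg [ 0.   -0.06  0.03] then xyz mm [-0.1 48.1  3.1]
```

View pics/s1.png

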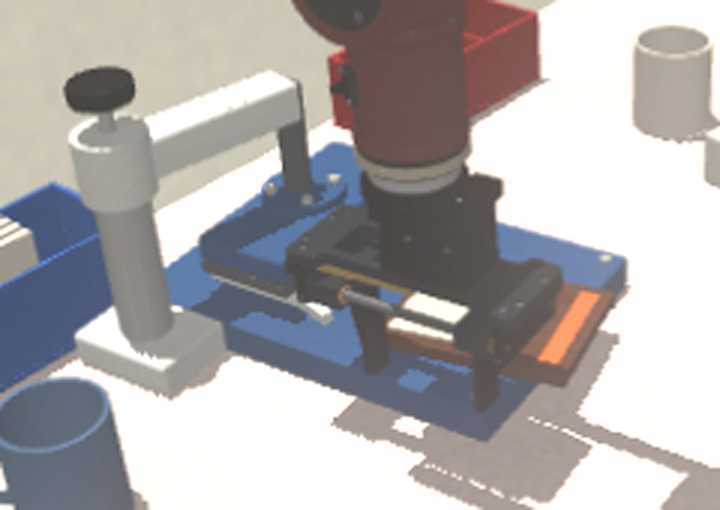

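Fingers stand on the +y side of the carrier (tips near crop (372,370), (484,405)), clear of it and the platen. Squaring/centring it with a gentle side push.

Request:
{"op": "jog_arm", "data": {"motion": [{"fingers": 1,"xyz": [0,0,0.003],"delta_rot": [0,0,0]},{"fingers": 1,"xyz": [0,0.004,0],"delta_rot": [0,0,0]},{"fingers": 1,"xyz": [0,0.004,0],"delta_rot": [0,0,0]},{"fingers": 1,"xyz": [0,0.004,0],"delta_rot": [0,0,0]},{"fingers": 1,"xyz": [0,0.004,0],"delta_rot": [0,0,0]},{"fingers": 1,"xyz": [0,0.004,0],"delta_rot": [0,0,0]},{"fingers": 1,"xyz": [0,0.004,0],"delta_rot": [0,0,0]},{"fingers": 1,"xyz": [0,0.004,0],"delta_rot": [0,0,0]},{"fingers": 1,"xyz": [0,0.004,0],"delta_rot": [0,0,0]},{"fingers": 1,"xyz": [0,0.004,0],"delta_rot": [0,0,0]},{"fingers": 1,"xyz": [0,0.004,0],"delta_rot": [0,0,0]},{"fingers": 1,"xyz": [0,0,0],"delta_rot": [0,0,0]}]}}

```text
time: 7.6
tcp_pos: [0.5436, 0.1011, 0.0355]
eef_rot: [0.997, 0.074, -0.0, 0.0]
ft_force: [0.9, -0.8, 0.7]
width: 0.0871
```

Request:
{"op": "jog_arm", "data": {"motion": [{"fingers": 1,"xyz": [0,0.003,0],"delta_rot": [0,0,0]},{"fingers": 1,"xyz": [0,0.003,0],"delta_rot": [0,0,0]},{"fingers": 1,"xyz": [0,0.002,0],"delta_rot": [0,0,0]},{"fingers": 1,"xyz": [0,0,0],"delta_rot": [0,0,0]},{"fingers": 1,"xyz": [0,-0.01,0],"delta_rot": [0,0,0]},{"fingers": 1,"xyz": [0,-0.02,0],"delta_rot": [0,0,0]},{"fingers": 1,"xyz": [0,-0.01,-0.03],"delta_rot": [0,0,0]},{"fingers": 1,"xyz": [0,0,-0.05],"delta_rot": [0,0,0]},{"fingers": 1,"xyz": [0,-0.03,-0.05],"delta_rot": [0,0,0]},{"fingers": 1,"xyz": [-0.04,-0.04,0],"delta_rot": [0,0,0]},{"fingers": 1,"xyz": [-0.04,-0.04,0],"delta_rot": [0,0,0]}]}}

```text
time: 8.98
tcp_pos: [0.4423, 0.2322, 0.1666]
eef_rot: [0.997, 0.075, 0.001, -0.001]
ft_force: [0.1, 0.3, -0.7]
width: 0.0872
```

```bash
cat > m3.py <<'E'
import sys
from refine import *
from bench import optics
from go import rep,w
S={n:optics.snapshot(n) for n in("top","side")}
for n in S: pickle.dump(S[n],open(f"{n}_{sys.argv[1]}.pkl","wb")); cv2.imwrite(f"pics/{n}_{sys.argv[1]}.png",S[n]["image"][:,:,::-1])
P={"top":[.728,.0504,.1523],"side":[.7303,.0531,.1464]}
g=np.array(eval(sys.argv[2]))
for n in S:
    p=P[n]; c0=np.append(pose(p,[[g[0],g[1],0]])[0,:2],p[2]+g[2])
    print(n,inpress(p,refine(S[n],c0,TILE,w=5)))
rep([*w(-.29,0),.12],.149-np.pi/2)
E
python3 m3.py a "[-.1755,0,0]"
```

```text
[0.7295 0.0505 0.1473] res [-0.94  0.62  0.71 -0.06  0.23 -0.6 ]
[0.5534 0.0425 0.2951] res [-0.94 -0.09  0.97 -0.68  1.44 -0.47 -1.47  1.2 ]
[0.5496 0.0221 0.1688] rms 0.5002640003294885 100
top [-0.18065792 -0.00089178  0.01651923]
[0.5428 0.0261 0.1258] rms 0.7934623474775345 66
side [-0.18944422  0.00060828 -0.02055425]
t 9.07 tcp [0.4388 0.2337 0.1653] press [-0.2598  0.2238] F [ 0.3 -0.1 -0.8] w 0.0873
rot deg [3.000e-02 1.600e-01 9.032e+01] then xyz mm [223.8  30.2  45.3]
```

Request:
{"op": "jog_arm", "data": {"motion": [{"fingers": 0.3,"xyz": [0,0,0],"delta_rot": [0,0,9.9]},{"fingers": 0.3,"xyz": [0,0,0],"delta_rot": [0,0,10]},{"fingers": 0.3,"xyz": [0,0,0],"delta_rot": [0,0,10]},{"fingers": 0.3,"xyz": [0,0,0],"delta_rot": [0,0,10]},{"fingers": 0.3,"xyz": [0,0,0],"delta_rot": [0,0,10]},{"fingers": 0.3,"xyz": [0,0,0],"delta_rot": [0,0,10]},{"fingers": 0.3,"xyz": [0,0,0],"delta_rot": [0,0,10]},{"fingers": 0.3,"xyz": [0,0,0],"delta_rot": [0,0,10]},{"fingers": 0.3,"xyz": [0,0,0],"delta_rot": [0,0,10.4]},{"fingers": 0.3,"xyz": [0,0,0],"delta_rot": [0,0,0]}]}}

```text
time: 10.32
tcp_pos: [0.4434, 0.2306, 0.1655]
eef_rot: [0.757, -0.654, -0.0, 0.0]
ft_force: [-0.3, 0.1, -0.1]
width: 0.0567
```

Request:
{"op": "jog_arm", "data": {"motion": [{"fingers": 0.3,"xyz": [0.02,0.007,0],"delta_rot": [0,0,0]},{"fingers": 0.3,"xyz": [0.03,0.007,0],"delta_rot": [0,0,0]},{"fingers": 0.3,"xyz": [0.03,0.007,0],"delta_rot": [0,0,0]},{"fingers": 0.3,"xyz": [0.03,0.007,0],"delta_rot": [0,0,0]},{"fingers": 0.3,"xyz": [0.03,0.007,0],"delta_rot": [0,0,0]},{"fingers": 0.3,"xyz": [0.03,0,0],"delta_rot": [0,0,0]},{"fingers": 0.3,"xyz": [0.03,0,0],"delta_rot": [0,0,0]},{"fingers": 0.3,"xyz": [0.02,0,0],"delta_rot": [0,0,0]},{"fingers": 0.3,"xyz": [0.004,0,0],"delta_rot": [0,0,0]},{"fingers": 0.3,"xyz": [0,0,0],"delta_rot": [0,0,0]}]}}

```text
time: 11.58
tcp_pos: [0.4409, 0.0038, 0.1655]
eef_rot: [0.757, -0.654, -0.0, -0.0]
ft_force: [0.5, -0.3, -0.4]
width: 0.0562
```

```bash
python3 m3.py b "[-.1755,0,0]"
python3 - <<'E'
from h import *
a=pickle.load(open("side_b.pkl","rb")); crop(a,150,170,200,150,2,"pics/x.png")
b=pickle.load(open("top_b.pkl","rb")); crop(b,220,130,130,170,3,"pics/y.png")
m=np.zeros((510,800,3),np.uint8); m[:300,:400]=cv2.imread("pics/x.png"); m[:,400:790]=cv2.imread("pics/y.png"); cv2.imwrite("pics/c2.png",m)
E
```

```text
[0.7295 0.0505 0.1473] res [-0.94  0.62  0.71 -0.06  0.23 -0.6 ]
[0.5534 0.0425 0.2951] res [-0.94 -0.09  0.97 -0.68  1.44 -0.47 -1.47  1.2 ]
[0.5496 0.0221 0.1668] rms 0.45339473537733255 100
top [-0.18059202 -0.00091279  0.01453072]
[0.5477 0.025  0.1624] rms 0.26794189206598984 100
side [-0.1847425  -0.00121073  0.01602   ]
t 11.68 tcp [0.4409 0.0041 0.1655] press [-0.2919 -0.0036] F [-0.4 -0.7  0.6] w 0.0566
rot deg [ 0.01  0.02 -0.18] then xyz mm [-3.6 -1.9 45.5]
```

View pics/c2.png

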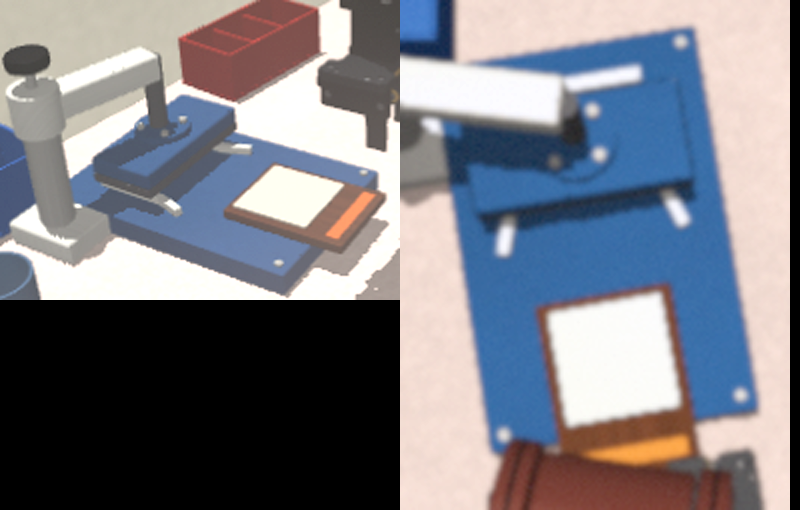

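The carrier now stands square and centred (+0.015 rad, −1 mm), flat on the bed. Descending behind it.

Request:
{"op": "jog_arm", "data": {"motion": [{"fingers": 0.3,"xyz": [-0.003,0.004,0.015],"delta_rot": [0,0,0]},{"fingers": 0.3,"xyz": [0,0,0.025],"delta_rot": [0,0,0]},{"fingers": 0.3,"xyz": [0,0,0.03],"delta_rot": [0,0,0]},{"fingers": 0.3,"xyz": [0,0,0.03],"delta_rot": [0,0,0]},{"fingers": 0.3,"xyz": [0,0,0.015],"delta_rot": [0,0,0]},{"fingers": 0.3,"xyz": [0,0,0.01],"delta_rot": [0,0,0]},{"fingers": 0.3,"xyz": [0,0,0.004],"delta_rot": [0,0,0]},{"fingers": 0.3,"xyz": [0,0,0],"delta_rot": [0,0,0]},{"fingers": 0.3,"xyz": [0,0,0],"delta_rot": [0,0,0]}]}}

```text
time: 12.8
tcp_pos: [0.4373, 0.0056, 0.0373]
eef_rot: [0.756, -0.654, 0.001, -0.0]
ft_force: [0.2, 0.0, -0.3]
width: 0.0566
```

```bash
python3 -c "
from go import *
rep([*w(-.0895,-.001),.036],.149-np.pi/2)"
```

```text
t 12.8 tcp [0.4373 0.0056 0.0373] press [-0.2952 -0.0016] F [ 0.2  0.  -0.3] w 0.0566
rot deg [-0.08 -0.03 -0.28] then xyz mm [  -0.6 -205.7    1.3]
```

Request:
{"op": "jog_arm", "data": {"motion": [{"fingers": 0.3,"xyz": [-0.0005,-0.005,0.001],"delta_rot": [0,0,0]},{"fingers": 0.3,"xyz": [0,-0.005,0],"delta_rot": [0,0,0]},{"fingers": 0.3,"xyz": [0,-0.005,0],"delta_rot": [0,0,0]},{"fingers": 0.3,"xyz": [0,-0.005,0],"delta_rot": [0,0,0]},{"fingers": 0.3,"xyz": [0,-0.005,0],"delta_rot": [0,0,0]},{"fingers": 0.3,"xyz": [0,-0.005,0],"delta_rot": [0,0,0]},{"fingers": 0.3,"xyz": [0,-0.005,0],"delta_rot": [0,0,0]},{"fingers": 0.3,"xyz": [0,-0.005,0],"delta_rot": [0,0,0]},{"fingers": 0.3,"xyz": [0,-0.005,0],"delta_rot": [0,0,0]},{"fingers": 0.3,"xyz": [0,-0.005,0],"delta_rot": [0,0,0]},{"fingers": 0.3,"xyz": [0,-0.005,0],"delta_rot": [0,0,0]},{"fingers": 0.3,"xyz": [0,-0.005,0],"delta_rot": [0,0,0]}]}}

```text
time: 14.3
tcp_pos: [0.4962, 0.015, 0.0355]
eef_rot: [0.756, -0.654, -0.0, 0.0]
ft_force: [-1.0, -0.3, -0.1]
width: 0.0566
```

Request:
{"op": "jog_arm", "data": {"motion": [{"fingers": 0.3,"xyz": [0,-0.005,0],"delta_rot": [0,0,0]},{"fingers": 0.3,"xyz": [0,-0.005,0],"delta_rot": [0,0,0]},{"fingers": 0.3,"xyz": [0,-0.005,0],"delta_rot": [0,0,0]},{"fingers": 0.3,"xyz": [0,-0.005,0],"delta_rot": [0,0,0]},{"fingers": 0.3,"xyz": [0,-0.005,0],"delta_rot": [0,0,0]},{"fingers": 0.3,"xyz": [0,-0.004,0],"delta_rot": [0,0,0]},{"fingers": 0.3,"xyz": [0,-0.002,0],"delta_rot": [0,0,0]},{"fingers": 0.3,"xyz": [0,0,0],"delta_rot": [0,0,0]}]}}

```text
time: 15.3
tcp_pos: [0.527, 0.0194, 0.0357]
eef_rot: [0.756, -0.654, 0.0, -0.0]
ft_force: [-0.5, -0.5, 0.4]
width: 0.0568
```

```bash
python3 m3.py c "[-.12,-.001,0]"; python3 -c "
from go import *
rep([*w(-.0895,-.001),.036],.149-np.pi/2)"
python3 - <<'E'
from h import *
a=pickle.load(open("side_c.pkl","rb")); crop(a,150,160,210,150,3.5,"pics/c3.png")
E
```

```text
[0.7295 0.0505 0.1473] res [-0.94  0.62  0.71 -0.06  0.23 -0.6 ]
[0.5534 0.0425 0.2951] res [-0.94 -0.09  0.97 -0.68  1.44 -0.47 -1.47  1.2 ]
[0.6181 0.0306 0.1469] rms 0.7828953955477066 74
top [-0.1116046  -0.0029006  -0.00537666]
[0.615  0.034  0.1393] rms 0.35601573526823244 58
side [-0.11686541 -0.00205582 -0.00711005]
t 15.4 tcp [0.5269 0.0193 0.0357] press [-0.2046 -0.0013] F [0.3 0.5 0.3] w 0.0568
rot deg [-0.05 -0.01 -0.28] then xyz mm [ -1.3  85.4 -84.3]
t 15.4 tcp [0.5269 0.0193 0.0357] press [-0.2046 -0.0013] F [0.3 0.5 0.3] w 0.0568
rot deg [-0.05 -0.01 -0.28] then xyz mm [  -0.3 -115.1   -0.3]
```

View pics/c3.png

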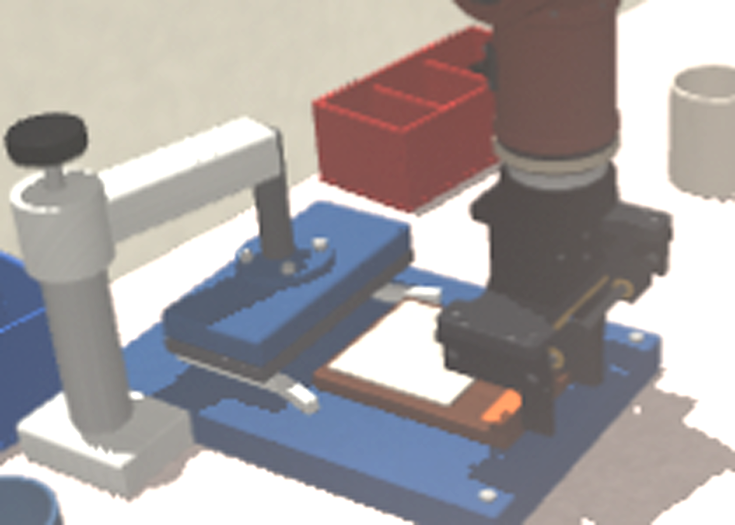

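Carrier is heading straight into the rail mouth, leading end at (320,375) of the crop between the flares. Continuing.

Request:
{"op": "jog_arm", "data": {"motion": [{"fingers": 0.3,"xyz": [-0.0005,-0.003,0],"delta_rot": [0,0,-0.3]},{"fingers": 0.3,"xyz": [0,-0.005,0],"delta_rot": [0,0,0]},{"fingers": 0.3,"xyz": [0,-0.005,0],"delta_rot": [0,0,0]},{"fingers": 0.3,"xyz": [0,-0.005,0],"delta_rot": [0,0,0]},{"fingers": 0.3,"xyz": [0,-0.005,0],"delta_rot": [0,0,0]},{"fingers": 0.3,"xyz": [0,-0.005,0],"delta_rot": [0,0,0]},{"fingers": 0.3,"xyz": [0,-0.005,0],"delta_rot": [0,0,0]},{"fingers": 0.3,"xyz": [0,-0.005,0],"delta_rot": [0,0,0]},{"fingers": 0.3,"xyz": [0,-0.005,0],"delta_rot": [0,0,0]},{"fingers": 0.3,"xyz": [0,-0.005,0],"delta_rot": [0,0,0]},{"fingers": 0.3,"xyz": [0,-0.005,0],"delta_rot": [0,0,0]},{"fingers": 0.3,"xyz": [0,-0.003,0],"delta_rot": [0,0,0]}]}}

```text
time: 16.9
tcp_pos: [0.5822, 0.0282, 0.0355]
eef_rot: [0.758, -0.652, 0.0, -0.0]
ft_force: [-1.8, 0.4, 1.1]
width: 0.0567
```

```bash
python3 -c "
from go import *
rep([*w(-.0895,-.001),.036],.149-np.pi/2)"
```

```text
t 16.9 tcp [0.5822 0.0282 0.0355] press [-0.1486 -0.0007] F [-1.8  0.4  1.1] w 0.0567
rot deg [-0.   -0.    0.03] then xyz mm [  0.3 -59.1  -0.5]
```

Request:
{"op": "jog_arm", "data": {"motion": [{"fingers": 0.3,"xyz": [0,-0.003,0],"delta_rot": [0,0,0]},{"fingers": 0.3,"xyz": [0,-0.005,0],"delta_rot": [0,0,0]},{"fingers": 0.3,"xyz": [0,-0.005,0],"delta_rot": [0,0,0]},{"fingers": 0.3,"xyz": [0,-0.005,0],"delta_rot": [0,0,0]},{"fingers": 0.3,"xyz": [0,-0.005,0],"delta_rot": [0,0,0]},{"fingers": 0.3,"xyz": [0,-0.005,0],"delta_rot": [0,0,0]},{"fingers": 0.3,"xyz": [0,-0.005,0],"delta_rot": [0,0,0]},{"fingers": 0.3,"xyz": [0,-0.005,0],"delta_rot": [0,0,0]},{"fingers": 0.3,"xyz": [0,-0.005,0],"delta_rot": [0,0,0]},{"fingers": 0.3,"xyz": [0,-0.004,0],"delta_rot": [0,0,0]},{"fingers": 0.3,"xyz": [0,-0.002,0],"delta_rot": [0,0,0]},{"fingers": 0.3,"xyz": [0,0,0],"delta_rot": [0,0,0]}]}}

```text
time: 18.4
tcp_pos: [0.6307, 0.0355, 0.0356]
eef_rot: [0.758, -0.652, 0.0, -0.0]
ft_force: [0.2, -0.4, -0.2]
width: 0.0565
```

```bash
python3 -c "
from go import *
rep([*w(-.0895,-.001),.036],.149-np.pi/2)"
python3 - <<'E'
from h import *
from bench import optics
a=optics.snapshot("side"); pickle.dump(a,open("side_d.pkl","wb")); crop(a,150,160,210,150,3.5,"pics/c4.png")
E
```

```text
t 18.4 tcp [0.6307 0.0355 0.0356] press [-0.0995 -0.0008] F [ 0.2 -0.4 -0.2] w 0.0565
rot deg [-0.04 -0.    0.02] then xyz mm [  0.2 -10.   -0.4]
```

View pics/c4.png

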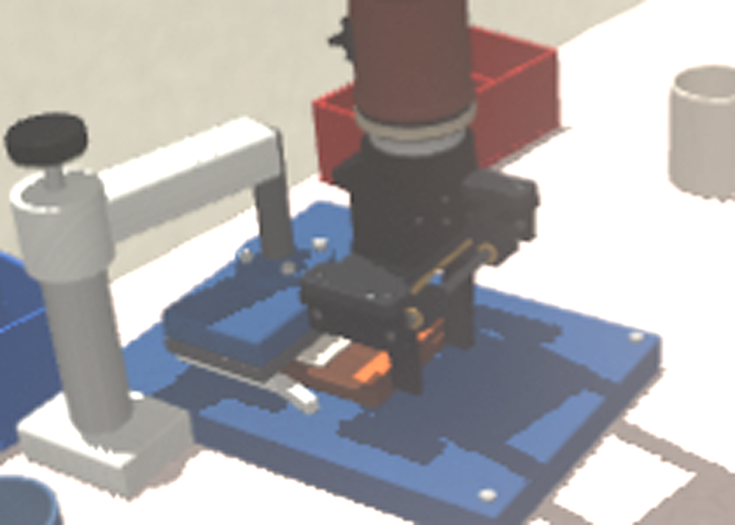

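Carrier has entered the rails (rear edge at ~(385,390) of the crop), body well clear of platen. Last 10 mm slowly, watching force.

Request:
{"op": "jog_arm", "data": {"motion": [{"fingers": 0.3,"xyz": [0,-0.002,0],"delta_rot": [0,0,0]},{"fingers": 0.3,"xyz": [0,-0.002,0],"delta_rot": [0,0,0]},{"fingers": 0.3,"xyz": [0,-0.002,0],"delta_rot": [0,0,0]},{"fingers": 0.3,"xyz": [0,-0.001,0],"delta_rot": [0,0,0]}]}}

```text
time: 18.95
tcp_pos: [0.6373, 0.0365, 0.0355]
eef_rot: [0.758, -0.652, -0.0, 0.0]
ft_force: [-2.2, 0.1, 1.5]
width: 0.0562
```

Request:
{"op": "jog_arm", "data": {"motion": [{"fingers": 0.3,"xyz": [0,-0.001,0],"delta_rot": [0,0,0]},{"fingers": 0.3,"xyz": [0,-0.001,0],"delta_rot": [0,0,0]}]}}

```text
time: 19.2
tcp_pos: [0.6392, 0.0368, 0.0355]
eef_rot: [0.758, -0.652, -0.0, 0.0]
ft_force: [-2.0, -0.6, 1.3]
width: 0.0568
```

Request:
{"op": "jog_arm", "data": {"motion": [{"fingers": 0.3,"xyz": [0,-0.001,0],"delta_rot": [0,0,0]}]}}

```text
time: 19.32
tcp_pos: [0.6402, 0.0369, 0.0355]
eef_rot: [0.758, -0.652, -0.0, 0.0]
ft_force: [-1.3, -0.1, 0.0]
width: 0.0565
```

Request:
{"op": "jog_arm", "data": {"motion": [{"fingers": 0.3,"xyz": [0,-0.001,0],"delta_rot": [0,0,0]}]}}

```text
time: 19.45
tcp_pos: [0.6412, 0.0371, 0.0355]
eef_rot: [0.758, -0.652, -0.0, -0.0]
ft_force: [-1.3, -0.4, 1.0]
width: 0.0565
```

Request:
{"op": "jog_arm", "data": {"motion": [{"fingers": 0.3,"xyz": [0,-0.001,0],"delta_rot": [0,0,0]}]}}

```text
time: 19.58
tcp_pos: [0.6416, 0.0372, 0.0354]
eef_rot: [0.758, -0.652, -0.001, 0.001]
ft_force: [-5.8, -0.7, 2.8]
width: 0.0562
```

Request:
{"op": "jog_arm", "data": {"motion": [{"fingers": 0.3,"xyz": [0,-0.001,0],"delta_rot": [0,0,0]}]}}

```text
time: 19.7
tcp_pos: [0.6416, 0.0373, 0.0352]
eef_rot: [0.758, -0.652, -0.001, 0.001]
ft_force: [-8.5, -1.9, 5.0]
width: 0.0567
```

Request:
{"op": "jog_arm", "data": {"motion": [{"fingers": 0.3,"xyz": [0,-0.0005,0],"delta_rot": [0,0,0]}]}}

```text
time: 19.82
tcp_pos: [0.6416, 0.0373, 0.0351]
eef_rot: [0.758, -0.652, -0.002, 0.002]
ft_force: [-9.8, -1.8, 5.4]
width: 0.0565
```

Request:
{"op": "jog_arm", "data": {"motion": [{"fingers": 0.3,"xyz": [0,-0.001,0],"delta_rot": [0,0,0]},{"fingers": 0.3,"xyz": [0,0,0],"delta_rot": [0,0,0]}]}}

```text
time: 20.08
tcp_pos: [0.6417, 0.0374, 0.0348]
eef_rot: [0.758, -0.652, -0.002, 0.002]
ft_force: [-11.4, -2.4, 6.4]
width: 0.0567
```

Request:
{"op": "jog_arm", "data": {"motion": [{"fingers": 0.3,"xyz": [0,0.003,0],"delta_rot": [0,0,0]},{"fingers": 0.3,"xyz": [0,0.004,0],"delta_rot": [0,0,0]},{"fingers": 0.3,"xyz": [0,0.015,0],"delta_rot": [0,0,0]},{"fingers": 0.3,"xyz": [0,0.03,0],"delta_rot": [0,0,0]},{"fingers": 0.3,"xyz": [0,0.04,-0.02],"delta_rot": [0,0,0]},{"fingers": 0.3,"xyz": [0,0.04,-0.04],"delta_rot": [0,0,0]},{"fingers": 0.3,"xyz": [0,0.03,-0.04],"delta_rot": [0,0,0]},{"fingers": -1,"xyz": [0,0.02,-0.03],"delta_rot": [0,0,0]},{"fingers": -1,"xyz": [0,0,0],"delta_rot": [0,0,0]},{"fingers": -1,"xyz": [0,0,0],"delta_rot": [0,0,0]}]}}

```text
time: 21.32
tcp_pos: [0.4651, 0.0105, 0.1652]
eef_rot: [0.758, -0.652, 0.0, -0.0]
ft_force: [0.3, 1.3, -0.8]
width: 0.0343
```

Run:
```python
from go import *
from h import *
from bench import optics,spotter
rep([.4952,-.3226,.12],.149-np.pi/2)
a=optics.snapshot("side"); t=optics.snapshot("top"); pickle.dump(a,open("side_e.pkl","wb")); pickle.dump(t,open("top_e.pkl","wb"))
crop(a,150,160,180,130,2.2,"pics/x.png");crop(t,220,130,130,170,3,"pics/y.png")
m=np.zeros((510,800,3),np.uint8); x=cv2.imread("pics/x.png");m[:x.shape[0],:x.shape[1]]=x; m[:,400:790]=cv2.imread("pics/y.png"); cv2.imwrite("pics/e.png",m)
for s in(a,t): print(spotter.search_frame("start_button_top",s)[:2])
```

```text
t 21.32 tcp [0.4651 0.0105 0.1652] press [-0.267  -0.0008] F [ 0.3  1.3 -0.8] w 0.0343
rot deg [-0.05 -0.01  0.02] then xyz mm [333.9  19.7  45.2]
[{'location': [210.2, 392.1], 'p': 0.52}]
[{'location': [276.1, 428.6], 'p': 0.7}, {'location': [254.8, 493.0], 'p': 0.45}]
```

View pics/e.png

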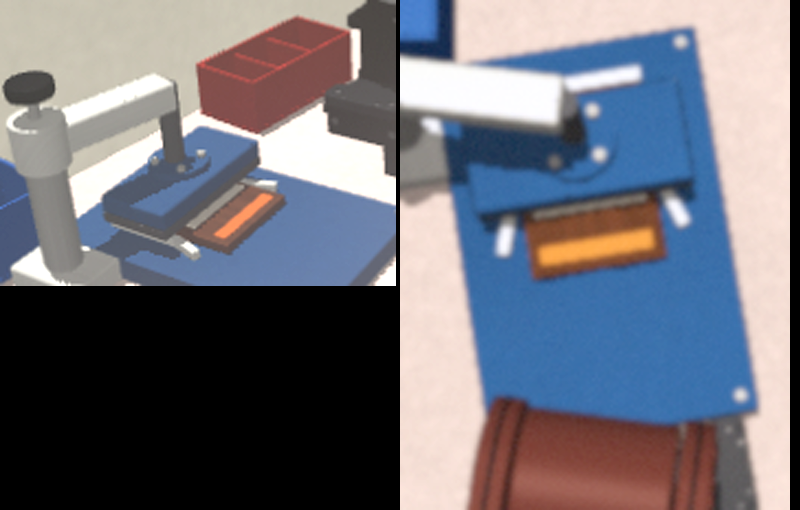

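Carrier is in the platen, rear end squared at crop (530–665, 230–278). Verifying its pose numerically, then moving over the button.

Run:
```python
from refine import *
from bench import spotter
z=.042
E=[((-.08,.06,z),(-.08,-.06,z)),((-.08,-.06,z),(-.055,-.06,z)),((-.08,.06,z),(-.055,.06,z))]
for n,p in(("top",[.728,.0504,.1523]),("side",[.7303,.0531,.1464])):
    S=pickle.load(open(n+"_e.pkl","rb")); print(inpress(p,refine(S,np.array(p),E)))
```

```text
[0.7295 0.0505 0.1473] res [-0.94  0.62  0.71 -0.06  0.23 -0.6 ]
[0.5534 0.0425 0.2951] res [-0.94 -0.09  0.97 -0.68  1.44 -0.47 -1.47  1.2 ]
[0.7296 0.0486 0.1462] rms 0.3584765963689793 60
[ 0.00134578 -0.0020451  -0.00609589]
[0.7389 0.0596 0.1304] rms 2.005146886959891 65
[ 0.00942935  0.00522243 -0.01598669]
```

Request:
{"op": "jog_arm", "data": {"motion": [{"fingers": -1,"xyz": [0.02,0,0],"delta_rot": [0,0,0]},{"fingers": -1,"xyz": [0.03,0.002,0],"delta_rot": [0,0,0]},{"fingers": -1,"xyz": [0.035,-0.003,0],"delta_rot": [0,0,0]},{"fingers": -1,"xyz": [0.035,0.003,0],"delta_rot": [0,0,0]},{"fingers": -1,"xyz": [0.035,0.003,0],"delta_rot": [0,0,0]},{"fingers": -1,"xyz": [0.035,0.003,0],"delta_rot": [0,0,0]},{"fingers": -1,"xyz": [0.035,0.003,0],"delta_rot": [0,0,0]},{"fingers": -1,"xyz": [0.035,0.003,0],"delta_rot": [0,0,0]},{"fingers": -1,"xyz": [0.035,0.003,0],"delta_rot": [0,0,0]},{"fingers": -1,"xyz": [0.03,0.003,0],"delta_rot": [0,0,0]},{"fingers": -1,"xyz": [0.009,0,0],"delta_rot": [0,0,0]},{"fingers": -1,"xyz": [0,0,0],"delta_rot": [0,0,0]}]}}

```text
time: 23.02
tcp_pos: [0.4945, -0.3225, 0.1645]
eef_rot: [0.758, -0.653, -0.001, -0.0]
ft_force: [-0.1, 0.4, 1.2]
width: 0.0005
```

Run:
```python
from go import *
rep([.495,-.322,.075],.149-np.pi/2)
```

```text
t 23.02 tcp [ 0.4945 -0.3225  0.1645] press [-0.2874 -0.3345] F [-0.1  0.4  1.2] w 0.0005
rot deg [ 0.05  0.09 -0.01] then xyz mm [-0.4 -0.6 89.5]
```

Top view agrees the carrier is home (+1 mm, −0.006 rad; the side fit has 2 px rms and is not usable). Over the button; descending.

Request:
{"op": "jog_arm", "data": {"motion": [{"fingers": -1,"xyz": [0,0,0.02],"delta_rot": [0,0,0]},{"fingers": -1,"xyz": [0,0,0.025],"delta_rot": [0,0,0]},{"fingers": -1,"xyz": [0,0,0.025],"delta_rot": [0,0,0]},{"fingers": -1,"xyz": [0,0,0.012],"delta_rot": [0,0,0]},{"fingers": -1,"xyz": [0,0,0.006],"delta_rot": [0,0,0]},{"fingers": -1,"xyz": [0,0,0],"delta_rot": [0,0,0]},{"fingers": -1,"xyz": [0,0,0],"delta_rot": [0,0,0]}]}}

```text
time: 23.9
tcp_pos: [0.4953, -0.3232, 0.0786]
eef_rot: [0.758, -0.652, 0.001, 0.0]
ft_force: [0.2, 0.7, 0.8]
width: 0.0004
```

Run:
```python
from go import *
from h import *
from bench import optics
rep([.495,-.322,.065],.149-np.pi/2)
a=optics.snapshot("side"); t=optics.snapshot("top")
crop(a,340,140,100,110,4,"pics/x.png");crop(t,380,220,100,110,4,"pics/y.png")
cv2.imwrite("pics/f.png",np.hstack([cv2.imread("pics/x.png"),cv2.imread("pics/y.png")]))
```

```text
t 23.9 tcp [ 0.4953 -0.3232  0.0786] press [-0.2867 -0.3354] F [0.2 0.7 0.8] w 0.0004
rot deg [-0.07 -0.08  0.03] then xyz mm [-1.2  0.1 13.6]
```

View pics/f.png

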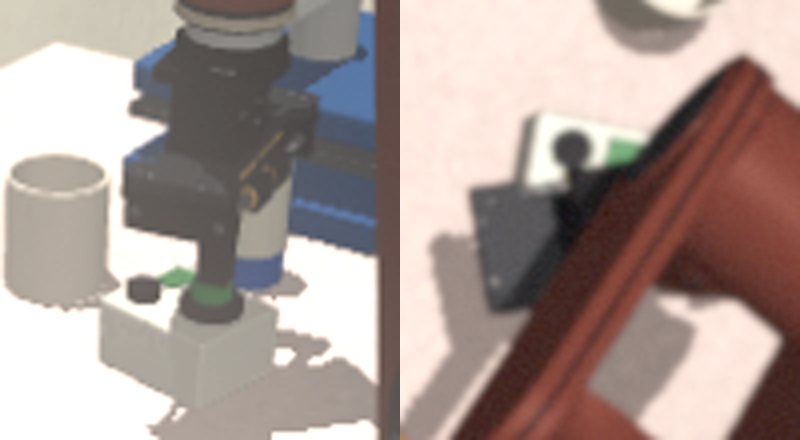

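Closed fingertips sit right above the green button (crop (213,285)). Pressing with force monitored.

Request:
{"op": "jog_arm", "data": {"motion": [{"fingers": -1,"xyz": [0,0,0.003],"delta_rot": [0,0,0]},{"fingers": -1,"xyz": [0,0,0.003],"delta_rot": [0,0,0]},{"fingers": -1,"xyz": [0,0,0.003],"delta_rot": [0,0,0]},{"fingers": -1,"xyz": [0,0,0.002],"delta_rot": [0,0,0]}]}}

```text
time: 24.5
tcp_pos: [0.4955, -0.3235, 0.0707]
eef_rot: [0.758, -0.652, 0.001, 0.0]
ft_force: [-11.4, 8.6, 36.6]
width: 0.0005
```

Request:
{"op": "jog_arm", "data": {"motion": [{"fingers": -1,"xyz": [0,0,0.002],"delta_rot": [0,0,0]},{"fingers": -1,"xyz": [0,0,0.002],"delta_rot": [0,0,0]}]}}

```text
time: 24.75
tcp_pos: [0.4957, -0.3237, 0.0702]
eef_rot: [0.758, -0.652, 0.001, 0.0]
ft_force: [-20.5, 15.5, 58.4]
width: 0.0005
```

Request:
{"op": "jog_arm", "data": {"motion": [{"fingers": -1,"xyz": [0,0,0.002],"delta_rot": [0,0,0]}]}}

```text
time: 24.88
tcp_pos: [0.4958, -0.3237, 0.07]
eef_rot: [0.758, -0.652, 0.001, 0.0]
ft_force: [-24.2, 18.0, 69.7]
width: 0.0005
```

Bottomed: force rose far beyond the 4 N spring at z≈0.0707 (button top up ≈0.0767, consistent with the cap parallax). Releasing at once.

Request:
{"op": "jog_arm", "data": {"motion": [{"fingers": -1,"xyz": [0,0,-0.006],"delta_rot": [0,0,0]},{"fingers": -1,"xyz": [0,0,-0.003],"delta_rot": [0,0,0]}]}}

```text
time: 25.12
tcp_pos: [0.4953, -0.3234, 0.0716]
eef_rot: [0.758, -0.652, 0.001, 0.0]
ft_force: [1.0, -0.4, 3.8]
width: 0.0003
```

Request:
{"op": "jog_arm", "data": {"motion": [{"fingers": -1,"xyz": [0,0,-0.001],"delta_rot": [0,0,0]}]}}

```text
time: 25.25
tcp_pos: [0.4953, -0.3234, 0.0714]
eef_rot: [0.758, -0.652, 0.001, 0.0]
ft_force: [1.2, -0.4, 3.6]
width: 0.0006
```

Request:
{"op": "jog_arm", "data": {"motion": [{"fingers": -1,"xyz": [0,0,-0.003],"delta_rot": [0,0,0]}]}}

```text
time: 25.38
tcp_pos: [0.495, -0.3231, 0.0736]
eef_rot: [0.758, -0.652, 0.001, -0.0]
ft_force: [2.5, -1.8, 3.6]
width: 0.0004
```

About 3.7 N just off the bottom matches the button spring at full travel. Lifting clear.

Request:
{"op": "jog_arm", "data": {"motion": [{"fingers": -1,"xyz": [0,0,-0.005],"delta_rot": [0,0,0]},{"fingers": -1,"xyz": [0,0,-0.015],"delta_rot": [0,0,0]},{"fingers": -1,"xyz": [0,0,-0.03],"delta_rot": [0,0,0]},{"fingers": -1,"xyz": [0,0,-0.04],"delta_rot": [0,0,0]},{"fingers": -1,"xyz": [0,0.02,-0.03],"delta_rot": [0,0,0]},{"fingers": -1,"xyz": [0,0.04,0],"delta_rot": [0,0,0]},{"fingers": -1,"xyz": [0,0.04,0],"delta_rot": [0,0,0]},{"fingers": -1,"xyz": [0,0,0],"delta_rot": [0,0,0]},{"fingers": -1,"xyz": [0,0,0],"delta_rot": [0,0,0]},{"fingers": -1,"xyz": [0,0,0],"delta_rot": [0,0,0]}]}}

```text
time: 26.62
tcp_pos: [0.3965, -0.3374, 0.1936]
eef_rot: [0.758, -0.652, -0.0, -0.0]
ft_force: [0.1, -0.3, 0.6]
width: 0.0005
```

Run:
```python
from h import *
from bench import optics,telemetry
s=telemetry.state(); print(s["time"],s["tcp_pos"],s["ft_force"],abs(s["dq"]).max())
a=optics.snapshot("side"); t=optics.snapshot("top"); t0=pickle.load(open("top_e.pkl","rb"))
d=cv2.absdiff(t["image"],t0["image"]).mean(2); print("press area diff",d[130:235,220:345].max())
crop(a,150,130,280,190,1.4,"pics/x.png");crop(t,220,130,260,170,1.54,"pics/y.png")
x,y=cv2.imread("pics/x.png"),cv2.imread("pics/y.png"); m=np.zeros((270,800,3),np.uint8); m[:x.shape[0],:x.shape[1]]=x; m[:y.shape[0],395:395+y.shape[1]]=y
cv2.imwrite("pics/g.png",m)
```

```text
26.625 [ 0.39648614 -0.33740029  0.1936331 ] [ 0.08378563 -0.33456653  0.6491382 ] 0.005162802858491105
press area diff 9.0
```

View pics/g.png

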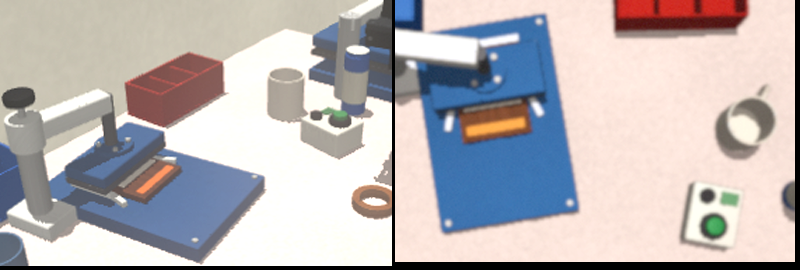

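The carrier is home and unmoved, the button is back up, the other things in view are in place and the arm is clear.

```bash
python3 -c "
from bench import order; print(order.hand_in())"
```

```text
the job is handed in; nothing more can be done
None
```

I pushed the carrier home against the back stop and then pressed and released the green start button. The job was handed in at about 27 s of robot time.

**Carrier:** I first squared and centred it on the bed with a gentle side push. Then I pushed it with two fingertips on its rear edge, under the platen and between the rails. Motion stopped dead at the stop: force rose to about 11 N with no further travel, within about 1 mm of the expected home position. I saw no sign of contact with the platen; the gripper body stayed in front of it.

**Button:** It was pressed to the bottom of its travel. On release I measured 3.6–3.8 N just off the bottom, which matches its spring. I pressed harder than needed: the wrist force peaked at about 76 N (limit 120 N), all on the closed fingertips.

**Last checks:**
- **Home position:** the top camera put the carrier at +1.3 mm, −2 mm and −0.006 rad from home, which is within calibration error. The side-camera fit of the home position disagreed by about 9 mm. It had a 2-pixel residual, so I discarded it and relied on the contact force and the top view.
- **After the button press:** the press area looked unchanged in the top view, the button was back up and the arm was touching nothing. The mugs, tape roll and spray can that showed in the last pictures looked undisturbed. The tile stack and screwdriver were outside that view and I did not check them separately.

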